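Label the pantry crates with spring clips

TASK

Put each label clip on the crate with the front of its own colour: squeeze the clip's handles, take it off the stand and clip it over the top edge of the crate's flared front, near the middle, pushed well down and lying square and flat on the wall, with the label on the outside (the robot's side), and let go of it. Do not drop the clips, and leave the bottle, jar and pepper mill where they stand.

Things in the scene. Friction and masses are not known exactly. Their poses are not given: they have to be found in the camera images.
- yellow_clip: Loose yellow sprung clip like a big clothes peg, 97 mm long, 24 wide (y), 75 g. Origin on its hinge pin (14 mm thick, along y); z up to the handle ends. This body is the half with the label, at -x; the other half (+x) turns on the pin. Starts clipped on the stand's board, pin 25 mm above its top edge, handles up, label to the robot's side.
- yellow_clip_handles (a point): Grip point between this clip's two handles, at (0, 0, 30) mm in its frame. Handles run from the pin to z = 52 mm, outer faces 40 mm apart at the ends at rest. Squeezing along x (about 12 N, spring) brings them to a stop with the outer faces parallel, 24 mm apart, jaws fully open, each half turned 0.15 rad from the middle plane.
- yellow_clip_jaws (a point): Between the jaw tips, at (0, 0, -45) mm. Flat pads from z = -45 to -27 mm, throat above them up to z = -7 mm. Shut: pads parallel on an 8 mm wall, some 6 N. Fully open: 21 mm between the tips, 16 mm at the pads' upper ends.
- yellow_clip_label (a point): Centre of the label plate (50 mm wide along y, 34 mm high, yellow, blank white face) fixed outside the -x jaw of the yellow clip: at (-19, 0, -30) mm in its frame.
- yellow_clip_jaw (a joint): Opening of the yellow clip: 0 = jaws parallel, 8 mm apart (shut on an 8 mm wall), 0.30 rad = squeezed to the stop, fully open, -0.12 = shut on nothing.
- yellow_crate: Fixed wooden pantry crate, yellow flared front towards the robot (-x), 120 mm wide (y), 110 high, open on top; origin at the foot of the front wall. Floor x from 0 to 120 mm; the front wall flares from x = 0 at the floor to x = -77 mm at the rim. Stock stands at x above 60 mm, up to 143 mm high.
- yellow_crate_front: The yellow front wall of that crate: flat, 8 mm thick, 120 wide, 134 along the slope. Origin at the middle of its top edge, 110 mm above the worktop. z points up the slope, 35 degrees from vertical, leaning out to the robot's side; -x is the outside normal, y runs along the rim. A clip well on it has axes parallel to these, its pin at z = +7 to +30 mm.
- green_clip: Loose green sprung clip like a big clothes peg, 97 mm long, 24 wide (y), 75 g. Origin on its hinge pin (14 mm thick, along y); z up to the handle ends. This body is the half with the label, at -x; the other half (+x) turns on the pin. Starts clipped on the stand's board, pin 25 mm above its top edge, handles up, label to the robot's side.
- green_clip_handles (a point): Grip point between this clip's two handles, at (0, 0, 30) mm in its frame. Handles run from the pin to z = 52 mm, outer faces 40 mm apart at the ends at rest. Squeezing along x (about 12 N, spring) brings them to a stop with the outer faces parallel, 24 mm apart, jaws fully open, each half turned 0.15 rad from the middle plane.
- green_clip_jaws (a point): Between the jaw tips, at (0, 0, -45) mm. Flat pads from z = -45 to -27 mm, throat above them up to z = -7 mm. Shut: pads parallel on an 8 mm wall, some 6 N. Fully open: 21 mm between the tips, 16 mm at the pads' upper ends.
- green_clip_label (a point): Centre of the label plate (50 mm wide along y, 34 mm high, green, blank white face) fixed outside the -x jaw of the green clip: at (-19, 0, -30) mm in its frame.
- green_clip_jaw (a joint): Opening of the green clip: 0 = jaws parallel, 8 mm apart (shut on an 8 mm wall), 0.30 rad = squeezed to the stop, fully open, -0.12 = shut on nothing.
- green_crate: Fixed wooden pantry crate, green flared front towards the robot (-x), 120 mm wide (y), 110 high, open on top; origin at the foot of the front wall. Floor x from 0 to 120 mm; the front wall flares from x = 0 at the floor to x = -77 mm at the rim. Stock stands at x above 60 mm, up to 143 mm high.
- green_crate_front: The green front wall of that crate: flat, 8 mm thick, 120 wide, 134 along the slope. Origin at the middle of its top edge, 110 mm above the worktop. z points up the slope, 35 degrees from vertical, leaning out to the robot's side; -x is the outside normal, y runs along the rim. A clip well on it has axes parallel to these, its pin at z = +7 to +30 mm.
- stand: Fixed wooden stand that keeps the clips: an upright board 8 mm thick (x), 220 mm long (y), top edge at 100 mm height, on a foot 100 x 220 x 14 mm. Origin at the middle of the foot's underside.
- oil_bottle: Bystander: loose green glass oil bottle, upright, 60 mm diameter, 210 mm high, origin under its centre.
- pasta_jar: Bystander: loose amber storage jar, upright, 68 mm diameter, 120 mm high, origin under its centre.
- pepper_mill: Bystander: loose dark wooden pepper mill, upright, 52 mm diameter, 130 mm high, origin under its centre.

How it is judged (in metres and radians):
At the end, for the whole second after the job is handed in: Each clip grips (>2 N, joint <0.06) its colour's crate front: pin 3-33 mm above the rim along the slope, within 30 mm of the rim's middle and 12 mm of the wall's mid-plane, z within 0.2 rad, y within 0.25 rad of the wall's, label >8 mm outside, at rest (<0.02 m/s); bystanders moved <20 mm (z of yellow_clip in the frame of yellow_crate_front between 0.003 and 0.033 m and y of yellow_clip in the frame of yellow_crate_front between -0.03 and 0.03 m and x of yellow_clip in the frame of yellow_crate_front between -0.012 and 0.012 m and x of yellow_clip_label in the frame of yellow_crate_front below -0.008 m and angle between the z axis of yellow_clip and the z axis of yellow_crate_front, either way round below 0.2 rad and angle between the y axis of yellow_clip and the y axis of yellow_crate_front, either way round below 0.25 rad and contact force between yellow_clip and yellow_crate_front above 2 N and value of joint each of yellow_clip_jaw, green_clip_jaw below 0.06 rad and linear speed of each of yellow_clip, green_clip below 0.02 m/s and z of green_clip in the frame of green_crate_front between 0.003 and 0.033 m and y of green_clip in the frame of green_crate_front between -0.03 and 0.03 m and x of green_clip in the frame of green_crate_front between -0.012 and 0.012 m and x of green_clip_label in the frame of green_crate_front below -0.008 m and angle between the z axis of green_clip and the z axis of green_crate_front, either way round below 0.2 rad and angle between the y axis of green_clip and the y axis of green_crate_front, either way round below 0.25 rad and contact force between green_clip and green_crate_front above 2 N and distance of each of oil_bottle, pasta_jar, pepper_mill from where it was at the start of the episode below 0.02 m); the robot touches nothing.
It fails at once if the yellow clip is dropped onto the worktop (height (world z) of yellow_clip below 0.06 m).
It fails at once if the green clip is dropped onto the worktop (height (world z) of green_clip below 0.06 m).
It fails at once if the oil bottle is moved by over 20 mm or tipped (distance of oil_bottle from where it was at the start of the episode above 0.02 m or angle between oil_bottle's own z axis and vertical above 0.3 rad).
It fails at once if the pasta jar is moved by over 20 mm or tipped (distance of pasta_jar from where it was at the start of the episode above 0.02 m or angle between pasta_jar's own z axis and vertical above 0.3 rad).
It fails at once if the pepper mill is moved by over 20 mm or tipped (distance of pepper_mill from where it was at the start of the episode above 0.02 m or angle between pepper_mill's own z axis and vertical above 0.3 rad).
It also fails if it takes over 61 s, if anything falls off the work surface, if the arm or the gripper's body presses on something with over 40 N, if the wrist force passes 120 N, or if a joint passes its speed limit or range.

ROBOT

A 6-joint arm with a two-finger parallel gripper is mounted at the origin on the work surface. World frame = base frame: x ahead of the robot, y to its left, z up, the work surface at z = 0. Lengths are in m, angles in degrees, forces in N, time in s.
With the tool pointing down it reaches from about 0.25 to 0.775 m from the base axis. Payload 4 kg.
Tool frame: the origin (TCP) lies midway between the tips of the shut fingers; the grasp point (between the pads) lies 19 mm behind it (grip_point_offset is the distance from the TCP to the grasp point, in m); z points along the fingers, y is the line along which they close (so a half turn about z gives the same grasp; the last joint's range is limited). The gripper opens to 94 mm and grips with 3 to 60 N. Pads are 16 mm wide; open, the fingers measure 119 mm over their backs; the gripper's body (75 mm by 177 mm) begins 78 mm behind the grasp point.
Start: joints at [69.208, 4.996, 78.535, -0, 96.463, -5.907], TCP at [0.141, 0.532, 0.206] pointing down, gripper open.
Joint ranges: [-177.83, 177.83], [-43.37, 116.18], [15.69, 146.23], [-61.86, 241.86], [9.47, 152.12], [-147.06, 147.06]. Speed limits (degrees/s): [159.86, 159.86, 180, 180, 180, 180].

INTERFACE

Orientations are given as [roll, pitch, yaw] about the fixed x, y, z axes, in that order (R = Rz(yaw) Ry(pitch) Rx(roll)).
In Python, from plant import * gives the robot as it stands.
- The arm moves only by the tool apply_moves, never from a script. Its argument "targets" is a list of rows, each a list of 7 numbers: the shift along the tool's x, y, z as a fraction of full scale, then the turn, a rotation vector about the tool's x, y, z as a fraction of full scale, then the closure, from -1 (fully open) to 1 (shut). A call has 1 to 8 rows; each row shifts and turns the commanded pose from where the row before left it, along the tool's axes as they then stand; what a row does not reach is not made up. Full scale, the value 1, is 0.3 m for a shift and 360 degrees for a turn. A row lasts 1/8 s, in which the tool goes at most 62.5 mm and 10.7 degrees, less where a joint would pass 70% of its speed; a pose out of reach is approached as far as the arm can. A call with a number of a shift or a turn outside -1 to 1 is refused whole. A call with a gripper value outside its range is refused whole. The fingers move at their own pace and stop on an object; "force" is the grip in N (left out, the last holds). Time passes only in rows, so rows that do not move let the fingers close. It gives the time, the measured TCP pose, the force, the opening and the grip force at its end, in the units of the state.
- get_obs(): the state, without advancing time (a new reading comes with each control period).
- get_image(name): name is "scene" or "top"; returns a dict with "image" (480x640x3 uint8, red, green, blue), "range_z" (480x640 float32, m along the optical axis (not along the pixel's ray), 0 where there is no reading), "intrinsics" (3x3 intrinsics, pixels), "extrinsics" (4x4, takes a point from camera to world coordinates). Camera axes: x right, y down, z forward; pixel columns grow to the right and rows downward; lengths in m; the calibration is good to about 2 mm. A picture is of the moment at which its call begins.
- hand_in(): hands the job in; it is judged then, once.
Trained networks look in the newest picture that a camera, given by its name, has taken for a name from the list of things; names that differ only in an ending like _2 or _b are one class to them, and where a whole thing is asked for, a point or a joint stands for the part that bears it (a point fixed in the world has none). Each returns a list of dicts, best first, with "p" (0 to 1); they miss things now and then, are a little off and sometimes report something else, mostly with a low value. They report only what shows in the picture. A call takes as long as a camera call.
- masks_of(query, camera): "pixels" (480x640 bool, what is visible of it) and "location" ([row, column] in pixels, amid what is visible of it).
- pinpoint(query, camera): "location" ([row, column] in pixels: a listed point, or the origin of a listed thing).
The state is a dict: "clock": time; "q": joint angles; "dq": joint speeds; "joint_torque": joint torques, N m; "ee_pos": TCP position; "eef_rot": TCP orientation; "contact_force": force on the tool from outside, world axes, zero at the start; "wrist_torque": the same for the moment, N m; "width": finger opening in m; "finger_force": force on a finger pad.
Only numpy, scipy, OpenCV 4.12 (cv2) and the standard library are available. Lean on these libraries where they do the work, as an engineer would, in place of code of your own. Each camera call takes 0.05 s, during which the arm holds its last target. There are 200 camera calls.

## Working session

There is one attempt and no reset: what is moved stays moved. The work goes in short steps, Python scripts to look and compute and a tool call to move; the robot and the scene stay as the last step left them, time stands still between calls to the robot, and variables do not carry over. Pictures are saved under pics/ and viewed, at most 10 in all, crops included, and the job is handed in when it is done.

Besides the shell and the picture viewer there is one more tool, called after "Call:" by a JSON object that holds its "op" and its "data". apply_moves: Moves the arm, as the interface text tells. Its arguments: {"type":"object","properties":{"targets":{"type":"array","items":{"type":"array","items":{"type":"number","minimum":-1,"maximum":1}}},"force":{"type":"number"}},"required":["targets"]}

```bash
mkdir -p pics; cat > h.py <<'E'
import numpy as np, cv2
from plant import *
def px2w(im,r,c,z=None):
    K=im["intrinsics"];T=im["extrinsics"]
    if z is None:
        r0,c0=int(round(r)),int(round(c)); p=im["range_z"][max(r0-1,0):r0+2,max(c0-1,0):c0+2]; p=p[p>0]
        z=np.median(p) if p.size else np.nan
    v=np.array([(c-K[0,2])/K[0,0],(r-K[1,2])/K[1,1],1])*z
    return T[:3,:3]@v+T[:3,3]
def ray(im,r,c):
    K=im["intrinsics"];T=im["extrinsics"]
    v=T[:3,:3]@np.array([(c-K[0,2])/K[0,0],(r-K[1,2])/K[1,1],1]); return T[:3,3],v/np.linalg.norm(v)
def tri(a,b):
    A=np.zeros((3,3));B=np.zeros(3)
    for o,d in(a,b):
        P=np.eye(3)-np.outer(d,d);A+=P;B+=P@o
    p=np.linalg.solve(A,B); return p,max(np.linalg.norm((np.eye(3)-np.outer(d,d))@(p-o)) for o,d in(a,b))
def save(im,n): cv2.imwrite(f"pics/{n}.png",im["image"][:,:,::-1])
E
cat > look.py <<'E'
from h import *
np.set_printoptions(precision=4,suppress=True)
I={c:get_image(c) for c in("scene","top")}
for c in I: save(I[c],c+"0"); print(c,I[c]["extrinsics"][:3,3],I[c]["extrinsics"][:3,2])
for q in ["yellow_clip","yellow_clip_handles","yellow_clip_jaws","yellow_clip_label","green_clip","green_clip_handles","green_clip_jaws","green_clip_label","yellow_crate","yellow_crate_front","green_crate","green_crate_front","stand","oil_bottle","pasta_jar","pepper_mill"]:
    R={}
    for c in I:
        p=pinpoint(q,c)
        if p:
            R[c]=ray(I[c],*p[0]["location"]); print(q,c,round(p[0]["p"],2),np.round(p[0]["location"],1),px2w(I[c],*p[0]["location"]),len(p))
    if len(R)==2: print("   TRI",*tri(R["scene"],R["top"]))
print(get_obs())
E
python3 look.py
```

```text
scene [0.8972 0.2027 0.7904] [-0.4295 -0.222  -0.8754]
top [0.3398 0.0506 1.3521] [ 0.1736 -0.0067 -0.9848]
yellow_clip scene 0.86 [286.7 521.9] [0.5146 0.3599 0.1466] 1
yellow_clip top 0.55 [267.6 159.4] [0.4841 0.3554 0.1764] 2
   TRI [0.4923 0.3708 0.1096] 0.0018495592310971828
yellow_clip_handles scene 0.65 [278.4 531.1] [0.4901 0.3701 0.1415] 1
yellow_clip_handles top 0.68 [260.1 151.7] [0.5203 0.4147 0.018 ] 1
   TRI [0.5009 0.3705 0.1603] 0.005110681977874159
yellow_clip_jaws scene 0.84 [299.  515.7] [0.5148 0.368  0.1018] 1
yellow_clip_jaws top 0.61 [267.6 167.4] [0.4936 0.3582 0.1012] 1
   TRI [0.4976 0.3709 0.0695] 0.004775168009078102
yellow_clip_label scene 0.61 [286.1 517.3] [0.5111 0.3555 0.1362] 1
yellow_clip_label top 0.87 [274.9 163.2] [0.4799 0.3701 0.0852] 1
   TRI [0.48   0.3691 0.084 ] 0.0013000461822130268
green_clip scene 0.77 [262.8 463.2] [0.5229 0.2627 0.1507] 1
green_clip top 0.58 [264.  209.3] [0.4925 0.2575 0.177 ] 1
   TRI [0.5009 0.2674 0.1134] 0.0012221258217220898
green_clip_handles scene 0.65 [254.8 468.2] [0.4994 0.2658 0.1414] 2
green_clip_handles 
[... 1580 characters left out ...]
144 0.0113] 0.004434710741324278
pepper_mill scene 0.63 [172.4 296.9] [ 0.4221 -0.1176  0.0275] 1
pepper_mill top 0.79 [315.2 395.1] [ 0.3998 -0.117   0.1135] 1
   TRI [ 0.4047 -0.1311 -0.001 ] 0.001515219127573725
{'clock': 1.7, 'q': array([69.2073,  4.9983, 78.535 ,  0.0003, 96.4635, -5.9072]), 'dq': array([ 0.0164,  0.0208,  0.0382, -0.0917, -0.0516, -0.0189]), 'joint_torque': array([  0.0004, -34.0031, -30.2591,   0.072 ,   0.0238,  -0.    ]), 'ee_pos': array([0.1413, 0.5316, 0.2055]), 'eef_rot': array([179.9968,   0.0001, 165.1145]), 'contact_force': array([-0.3035,  0.3216,  0.5314]), 'wrist_torque': array([ 0.0096,  0.0604, -0.0014]), 'finger_force': 0.0, 'width': 0.09388120752511701}
```

View pics/scene0.png

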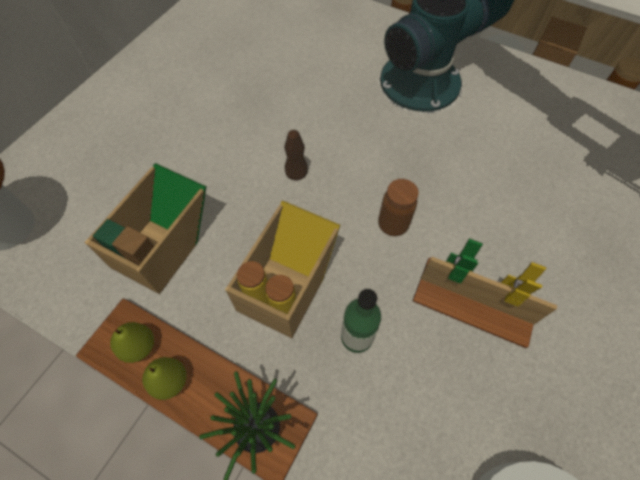

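View pics/top0.png

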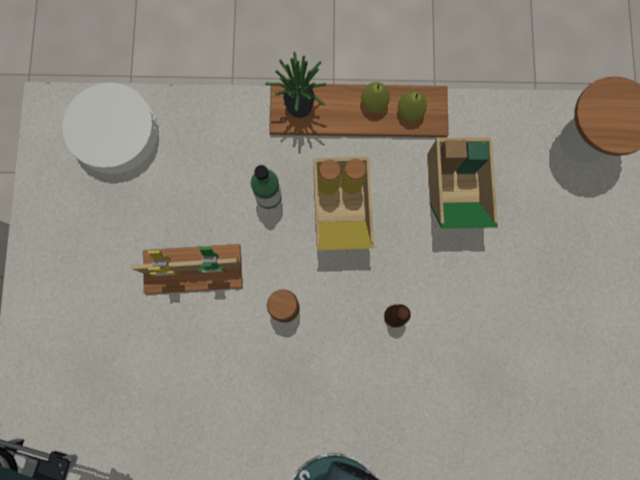

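```bash
cat > geo.py <<'E'
from h import *
np.set_printoptions(precision=4,suppress=True)
def cloud(im):
    K=im["intrinsics"];T=im["extrinsics"];z=im["range_z"]
    r,c=np.mgrid[:480,:640];v=np.stack([(c-K[0,2])/K[0,0]*z,(r-K[1,2])/K[1,1]*z,z],-1)
    P=v@T[:3,:3].T+T[:3,3];P[z==0]=np.nan;return P
if __name__=="__main__":
  for cam in("top","scene"):
    im=get_image(cam);P=cloud(im);hsv=cv2.cvtColor(im["image"],cv2.COLOR_RGB2HSV)
    for col,(cx,cy) in dict(yellow=(.54,-.018),green=(.59,-.275)).items():
        h=hsv[...,0];hm=((h>20)&(h<32) if col=="yellow" else (h>50)&(h<85))&(hsv[...,1]>170)
        m=hm&(abs(P[...,0]-cx-.03)<.06)&(abs(P[...,1]-cy)<.1)&(P[...,2]>.015)
        Q=P[m];c=Q.mean(0);k=np.ones(len(Q),bool)
        for _ in range(4):
            c=Q[k].mean(0);n=np.linalg.svd(Q[k]-c,full_matrices=False)[2][2];d=(Q-c)@n;k=abs(d)<max(.004,2*d[k].std())
        n*=np.sign(n[0]);Q=Q[k]
        yax=np.cross([0,0,1],n);yax/=np.linalg.norm(yax);up=np.cross(n,yax)
        t=(.11-c[2])/up[2];R0=c+t*up
        s=(Q-R0)@yax
        print(cam,col,len(Q),"lean",np.degrees(np.arcsin(n[2])),"yaw",np.degrees(np.arctan2(n[1],n[0])),"std",d[k].std(),
          "zmax",np.percentile(Q[:,2],99),"y-extent",np.percentile(s,[.5,99.5]),"rimmid(inner face)",R0+yax*np.percentile(s,[.5,99.5]).mean())
    # board top edge
    b=(abs(P[...,2]-.098)<.006)&(abs(P[...,0]-.5)<.05)&(abs(P[...,1]-.32)<.14)
    Q=P[b];f=np.polyfit(Q[:,1],Q[:,0],1);
    for _ in range(3):
        e=Q[:,0]-np.polyval(f,Q[:,1]);g=abs(e)<.008;f=np.polyfit(Q[g,1],Q[g,0],1)
    print(cam,"board",g.sum(),"yaw",-np.degrees(np.arctan(f[0])),"x at y=.265,.37",np.polyval(f,[.2674,.3708]),"y ends",Q[g,1].min(),Q[g,1].max())
    for col,cy in dict(yellow=.37,green=.267).items():
        h=hsv[...,0];hm=((h>20)&(h<34) if col=="yellow" else (h>50)&(h<85))&(hsv[...,1]>120)
        m=hm&(abs(P[...,0]-.5)<.06)&(abs(P[...,1]-cy)<.045)
        for a,bb in((.07,.12),(.135,.155),(.155,.185)):
            Q=P[m&(P[...,2]>a)&(P[...,2]<bb)]
            if len(Q)>4: print(cam,col,"z",a,bb,len(Q),"mean",Q.mean(0),"x",np.percentile(Q[:,0],[3,97]),"y",np.percentile(Q[:,1],[3,97]),"zmax",Q[:,2].max())
E
python3 geo.py
```

```text
geo.py:13: RuntimeWarning: Mean of empty slice.
  Q=P[m];c=Q.mean(0);k=np.ones(len(Q),bool)
  ret = um.true_divide(
geo.py:15: RuntimeWarning: Mean of empty slice.
  c=Q[k].mean(0);n=np.linalg.svd(Q[k]-c,full_matrices=False)[2][2];d=(Q-c)@n;k=abs(d)<max(.004,2*d[k].std())
Traceback (most recent call last):
  File "geo.py", line 15, in <module>
    c=Q[k].mean(0);n=np.linalg.svd(Q[k]-c,full_matrices=False)[2][2];d=(Q-c)@n;k=abs(d)<max(.004,2*d[k].std())
                     ~~~~~~~~~~~~~~~~~~~~~~~~~~~~~~~~~~~~~~~~~~~~^^^
IndexError: index 2 is out of bounds for axis 0 with size 0
```

```bash
python3 - <<'E'
import cv2
for n,ps in dict(top0=[(235,345),(215,468),(262,208),(258,156)],scene0=[(240,308),(200,178),(258,465),(285,522)]).items():
    im=cv2.imread(f"pics/{n}.png");h=cv2.cvtColor(im,cv2.COLOR_BGR2HSV)
    for p in ps: print(n,p,im[p],h[p])
E
sed -i 's/>170/>130/;s/(h>20)&(h<32)/(h>18)\&(h<32)/;s/(h>50)&(h<85)/(h>50)\&(h<90)/;s/(h>20)&(h<34)/(h>18)\&(h<34)/' geo.py; python3 geo.py 2>&1 | tail -20
```

```text
top0 (235, 345) [ 55 128 144] [ 25 158 144]
top0 (215, 468) [57 98 45] [ 67 138  98]
top0 (262, 208) [ 96 100  98] [ 45  10 100]
top0 (258, 156) [33 80 90] [ 25 161  90]
scene0 (240, 308) [ 40 127 150] [ 24 187 150]
scene0 (200, 178) [41 92 28] [ 66 177  92]
scene0 (258, 465) [42 89 34] [ 64 158  89]
scene0 (285, 522) [12 73 85] [ 25 219  85]
top yellow 1247 lean 35.399194786779 yaw 2.977632618899676 std 0.0012780487363046082 zmax 0.11579656536695232 y-extent [-0.0534  0.0555] rimmid(inner face) [ 0.5453 -0.0132  0.11  ]
top green 1005 lean 35.41877382822425 yaw 1.638969329554019 std 0.0012285098599893879 zmax 0.11679872264954873 y-extent [-0.0491  0.0596] rimmid(inner face) [ 0.5934 -0.2749  0.11  ]
top board 297 yaw 4.490916480249861 x at y=.265,.37 [0.5068 0.4986] y ends 0.21500986987360463 0.43590738626419284
top yellow z 0.07 0.12 79 mean [0.491  0.3607 0.1044] x [0.4787 0.5145] y [0.3424 0.391 ] zmax 0.11940530406519434
top yellow z 0.135 0.155 47 mean [0.5052 0.3652 0.1449] x [0.4853 0.5134] y [0.3556 0.3781] zmax 0.1544225255124112
top yellow z 0.155 0.185 116 mean [0.5022 0.
[... 918 characters left out ...]
ow z 0.07 0.12 383 mean [0.5034 0.3612 0.0974] x [0.4833 0.5163] y [0.3408 0.3888] zmax 0.11996070805228798
scene yellow z 0.135 0.155 189 mean [0.4992 0.365  0.1454] x [0.4877 0.5155] y [0.3547 0.376 ] zmax 0.15496485319371223
scene yellow z 0.155 0.185 290 mean [0.5003 0.3656 0.1679] x [0.4827 0.5188] y [0.355 0.377] zmax 0.17815137386657853
scene green z 0.07 0.12 183 mean [0.5156 0.2632 0.1008] x [0.49   0.5245] y [0.244  0.2852] zmax 0.11964576299363916
scene green z 0.135 0.155 139 mean [0.5079 0.2653 0.1459] x [0.4959 0.5239] y [0.2558 0.2757] zmax 0.15469711537936937
scene green z 0.155 0.185 220 mean [0.5095 0.265  0.1674] x [0.4927 0.5269] y [0.2553 0.2757] zmax 0.17784259120178403
```

```bash
cat > to.py <<'E'
import sys
from h import *
from scipy.spatial.transform import Rotation as R
np.set_printoptions(precision=4,suppress=True)
# usage: to.py x y z yaw_wall lean
x,y,z,w,l=map(float,sys.argv[1:6])
o=get_obs();p=np.array(o["ee_pos"]);C=R.from_euler("xyz",o["eef_rot"],degrees=True)
T=R.from_euler("z",w,degrees=True)*R.from_euler("y",-l,degrees=True)*R.from_matrix(np.array([[0,1,0],[1,0,0],[0,0,-1.]]))
rv=(C.inv()*T).as_rotvec(degrees=True);s=T.inv().apply(np.array([x,y,z])-p);s0=C.inv().apply(np.array([x,y,z])-p)
print("clock",o["clock"],"pos",p,"rot",o["eef_rot"],"F",o["contact_force"],"w",o["width"])
print("turn frac",rv/360,"minrows",np.linalg.norm(rv)/10.7); print("shift after turn frac",s/.3,"m",s,"minrows",np.linalg.norm(s)/.0625);print("shift before turn frac",s0/.3)
E
python3 to.py .4997 .366 .25 4.5 0
```

```text
clock 1.85 pos [0.1413 0.5316 0.2055] rot [179.9926   0.0018 165.1172] F [ 0.2524  0.3373 -0.0706] w 0.09403854885761535
turn frac [ 0.     -0.      0.1962] minrows 6.59973569028765
shift after turn frac [-0.644   1.1477 -0.1483] m [-0.1932  0.3443 -0.0445] minrows 6.35687839386651
shift before turn frac [-1.2964 -0.2265 -0.1483]
```

Call:
{"op": "apply_moves", "data": {"targets": [[0,0,0,0,0,0.0245,-1],[0,0,0,0,0,0.0245,-1],[0,0,0,0,0,0.0245,-1],[0,0,0,0,0,0.0245,-1],[0,0,0,0,0,0.0245,-1],[0,0,0,0,0,0.0245,-1],[0,0,0,0,0,0.0245,-1],[0,0,0,0,0,0.0245,-1]], "force": 25}}

```text
clock: 2.85
ee_pos: [0.1413, 0.5316, 0.2055]
eef_rot: [180.0, -0.0, 94.3]
contact_force: [-0.6, 0.2, -0.8]
width: 0.0939
finger_force: 0.0
```

Call:
{"op": "apply_moves", "data": {"targets": [[-0.0805,0.1435,-0.0185,0,0,0,-1],[-0.0805,0.1435,-0.0185,0,0,0,-1],[-0.0805,0.1435,-0.0185,0,0,0,-1],[-0.0805,0.1435,-0.0185,0,0,0,-1],[-0.0805,0.1435,-0.0185,0,0,0,-1],[-0.0805,0.1435,-0.0185,0,0,0,-1],[-0.0805,0.1435,-0.0185,0,0,0,-1],[-0.0805,0.1435,-0.0185,0,0,0,-1]]}}

```text
clock: 3.85
ee_pos: [0.5013, 0.3655, 0.2501]
eef_rot: [180.0, -0.0, 94.6]
contact_force: [0.3, 1.2, 0.2]
width: 0.0943
finger_force: 0.0
```

Call:
{"op": "apply_moves", "data": {"targets": [[0,0,0,0,0,0,-1],[0,0,0,0,0,0,-1]]}}

```text
clock: 4.1
ee_pos: [0.4996, 0.3665, 0.2496]
eef_rot: [-179.9, -0.0, 94.5]
contact_force: [-0.6, 0.1, -0.1]
width: 0.0942
finger_force: 0.0
```

```bash
python3 to.py .4997 .366 .136 4.5 0
```

```text
clock 4.1 pos [0.4996 0.3665 0.2496] rot [-179.9449   -0.0176   94.5495] F [-0.5608  0.0526 -0.1375] w 0.09423000143540532
turn frac [-0.0002 -0.      0.0001] minrows 0.007113082980467674
shift after turn frac [-0.0015  0.0003  0.3787] m [-0.0005  0.0001  0.1136] minrows 1.8178419041513594
shift before turn frac [-0.0017  0.0007  0.3787]
```

Call:
{"op": "apply_moves", "data": {"targets": [[0,0,0.095,0,0,0,-1],[0,0,0.095,0,0,0,-1],[0,0,0.095,0,0,0,-1],[0,0,0.094,0,0,0,-1],[0,0,0,0,0,0,-1]]}}

```text
clock: 4.72
ee_pos: [0.4969, 0.3664, 0.1333]
eef_rot: [-179.7, 0.1, 94.7]
contact_force: [0.2, -0.8, -0.4]
width: 0.0938
finger_force: 0.0
```

Call:
{"op": "apply_moves", "data": {"targets": [[0,0,0,0,0,0,1],[0,0,0,0,0,0,1],[0,0,0,0,0,0,1],[0,0,0,0,0,0,1],[0,0,0,0,0,0,1],[0,0,0,0,0,0,1],[0,0,0,0,0,0,1],[0,0,0,0,0,0,1]], "force": 25}}

```text
clock: 5.72
ee_pos: [0.4999, 0.3662, 0.1359]
eef_rot: [-180.0, 0.0, 94.6]
contact_force: [0.4, -0.4, -1.1]
width: 0.0241
finger_force: 25.0
```

```bash
python3 to.py .4997 .366 .136 4.5 0; python3 -c "
from h import *
im=get_image('scene');cv2.imwrite('pics/g1.png',cv2.resize(im['image'][180:360,420:640,::-1],None,fx=3,fy=3))"
```

```text
clock 5.725 pos [0.4999 0.3662 0.1359] rot [-179.9796    0.0096   94.5534] F [ 0.3887 -0.3719 -1.0614] w 0.024105265693493694
turn frac [-0.0001  0.      0.0001] minrows 0.005416775434886465
shift after turn frac [-0.0008 -0.0007 -0.0003] m [-0.0002 -0.0002 -0.0001] minrows 0.005052144596219643
shift before turn frac [-0.0008 -0.0007 -0.0003]
```

View pics/g1.png

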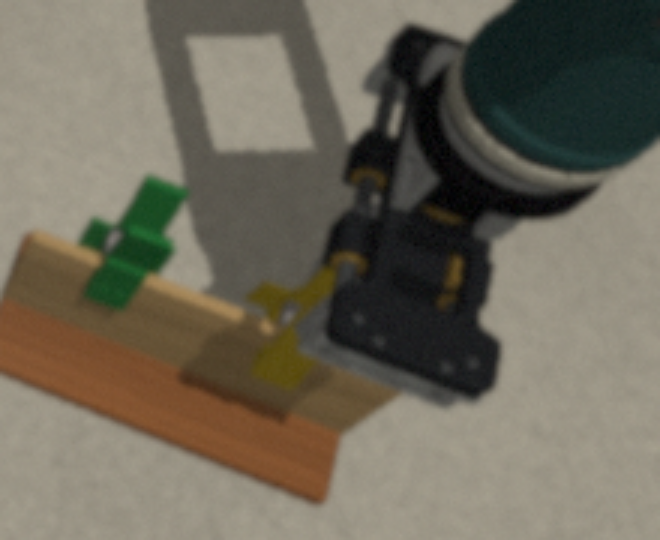

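Call:
{"op": "apply_moves", "data": {"targets": [[0,0,-0.03,0,0,0,1],[0,0,-0.05,0,0,0,1],[0,0,-0.09,0,0,0,1],[0,0,-0.09,0,0,0,1],[0,0,-0.1,0,0,0,1],[0,0,-0.1,0,0,0,1],[0,0,-0.09,0,0,0,1],[0,0,0,0,0,0,1]]}}

```text
clock: 6.78
ee_pos: [0.5009, 0.3669, 0.3058]
eef_rot: [179.6, -0.2, 94.6]
contact_force: [-0.1, -0.1, -0.9]
width: 0.0235
finger_force: 25.0
```

```bash
python3 to.py .4733 -.02 .28 2.96 35
```

```text
clock 6.775 pos [0.5009 0.3669 0.3058] rot [179.5853  -0.212   94.5587] F [-0.068  -0.0691 -0.9393] w 0.023537463725104082
turn frac [-0.0961 -0.0019  0.0041] minrows 3.2359535942642723
shift after turn frac [-1.2832 -0.179  -0.0205] m [-0.385  -0.0537 -0.0062] minrows 6.2198759602599685
shift before turn frac [-1.2786 -0.1948  0.0797]
```

Call:
{"op": "apply_moves", "data": {"targets": [[0,0,0,-0.0194,-0.0004,0.0008,1],[0,0,0,-0.0194,-0.0004,0.0008,1],[0,0,0,-0.0194,-0.0004,0.0008,1],[0,0,0,-0.0194,-0.0004,0.0008,1],[0,0,0,-0.0194,-0.0004,0.0008,1],[0,0,0,0,0,0,1]]}}

```text
clock: 7.52
ee_pos: [0.497, 0.3657, 0.2973]
eef_rot: [145.4, 0.5, 93.1]
contact_force: [0.8, 0.3, 0.1]
width: 0.0239
finger_force: 25.0
```

Call:
{"op": "apply_moves", "data": {"targets": [[-0.16,-0.0224,-0.0026,0,0,0,1],[-0.16,-0.0224,-0.0026,0,0,0,1],[-0.16,-0.0224,-0.0026,0,0,0,1],[-0.16,-0.0224,-0.0026,0,0,0,1],[-0.16,-0.0224,-0.0026,0,0,0,1],[-0.16,-0.0224,-0.0026,0,0,0,1],[-0.16,-0.0224,-0.0026,0,0,0,1],[-0.16,-0.0224,-0.0026,0,0,0,1]]}}

```text
clock: 8.52
ee_pos: [0.4726, -0.0217, 0.2787]
eef_rot: [145.0, 0.3, 93.0]
contact_force: [0.3, -0.1, -0.9]
width: 0.0237
finger_force: 25.0
```

Call:
{"op": "apply_moves", "data": {"targets": [[0,0,0,0,0,0,1],[0,0,0,0,0,0,1]]}}

```text
clock: 8.78
ee_pos: [0.4728, -0.0202, 0.278]
eef_rot: [145.1, 0.2, 92.9]
contact_force: [-0.9, 0.4, -0.9]
width: 0.0235
finger_force: 25.0
```

```bash
python3 to.py .4733 -.02 .205 2.96 35
```

```text
clock 8.775 pos [ 0.4728 -0.0202  0.278 ] rot [145.062    0.2101  92.9313] F [-0.9254  0.4271 -0.8889] w 0.02351743938122828
turn frac [-0.0002  0.0005  0.0003] minrows 0.0206480611928135
shift after turn frac [ 0.0007 -0.1382  0.2002] m [ 0.0002 -0.0415  0.0601] minrows 1.167777917552164
shift before turn frac [ 0.0016 -0.138   0.2004]
```

Go to the pre-place point and check before insertion.

Call:
{"op": "apply_moves", "data": {"targets": [[0,-0.046,0.067,0,0,0,1],[0,-0.046,0.067,0,0,0,1],[0,-0.046,0.066,0,0,0,1],[0,0,0,0,0,0,1],[0,0,0,0,0,0,1]]}}

```text
clock: 9.4
ee_pos: [0.4736, -0.0187, 0.206]
eef_rot: [145.0, 0.3, 93.2]
contact_force: [-0.4, 0.1, -0.1]
width: 0.0239
finger_force: 25.0
```

```bash
python3 to.py .5249 -.0173 .1313 2.96 35; python3 -c "
from h import *
im=get_image('scene');cv2.imwrite('pics/p1.png',cv2.resize(im['image'][100:300,200:420,::-1],None,fx=3,fy=3))
R={}
for q in ['yellow_clip','yellow_clip_jaws','yellow_clip_label','yellow_crate_front']:
  for c in ['scene','top']:
    p=pinpoint(q,c)
    if p: R[c]=ray(get_image(c),*p[0]['location']); print(q,c,p[0]['p'])
  print(tri(R['scene'],R['top']) if len(R)==2 else '')
  R={}
"
```

```text
clock 9.4 pos [ 0.4736 -0.0187  0.206 ] rot [144.9586   0.2681  93.1597] F [-0.4131  0.0519 -0.0859] w 0.023879075640956735
turn frac [0.0001 0.0003 0.0009] minrows 0.03148771463184592
shift after turn frac [-0.0041 -0.0026  0.302 ] m [-0.0012 -0.0008  0.0906] minrows 1.4495806010511725
shift before turn frac [-0.0035 -0.0029  0.302 ]
yellow_clip scene 0.6
yellow_clip top 0.94
(array([0.54225047, 0.17754502, 0.42531617]), np.float64(0.1451161033158314))
yellow_clip_jaws scene 0.69
yellow_clip_jaws top 0.46
(array([ 0.49860389, -0.01972572,  0.14330175]), np.float64(0.0009347127036899365))
yellow_clip_label scene 0.21

yellow_crate_front scene 0.7
yellow_crate_front top 0.96
(array([ 0.53839515, -0.01647789,  0.10326007]), np.float64(0.0005012858291060311))
```

View pics/p1.png

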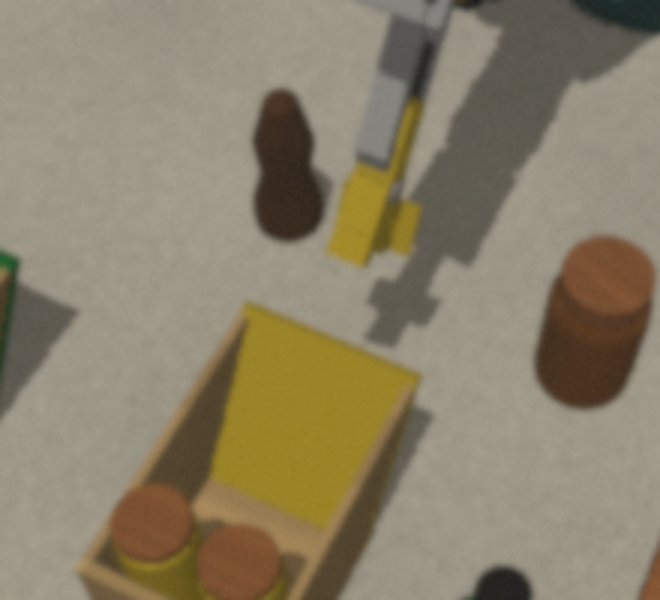

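```bash
python3 - <<'E'
from geo import *
from scipy.spatial.transform import Rotation as R
o=get_obs();C=R.from_euler("xyz",o["eef_rot"],degrees=True)
for cam in("scene","top"):
    im=get_image(cam);P=cloud(im);hsv=cv2.cvtColor(im["image"],cv2.COLOR_RGB2HSV);h=hsv[...,0]
    m=(h>18)&(h<34)&(hsv[...,1]>110)&(P[...,2]>.12)
    L=C.inv().apply(P[m]-o["ee_pos"]);L=L[(abs(L)<.09).all(1)]
    for a in np.arange(-.04,.065,.01):
        k=(L[:,2]>=a)&(L[:,2]<a+.01)
        if k.sum()>3: print(cam,"along",round(a+.005,3),k.sum(),"x",np.percentile(L[k,0],[5,95]),"y",np.percentile(L[k,1],[5,50,95]))
E
```

```text
scene along -0.035 35 x [0.0049 0.0122] y [-0.0086 -0.0029  0.0129]
scene along -0.025 28 x [0.0084 0.012 ] y [-0.0086  0.0088  0.0127]
scene along -0.015 33 x [0.0085 0.0123] y [-0.0082  0.0093  0.013 ]
scene along -0.005 29 x [0.0082 0.0122] y [-0.0085  0.0094  0.0128]
scene along 0.005 94 x [-0.0092  0.0119] y [-0.0068  0.0122  0.0162]
scene along 0.015 83 x [-0.0103  0.0118] y [0.0137 0.0159 0.0178]
scene along 0.025 125 x [-0.0104  0.0223] y [-0.0201  0.0169  0.0192]
scene along 0.035 147 x [-0.0088  0.0228] y [-0.0214  0.017   0.0206]
scene along 0.045 143 x [-0.0085  0.0233] y [-0.0225  0.0178  0.0223]
scene along 0.055 84 x [-0.0086  0.0235] y [-0.0243  0.0173  0.0232]
top along 0.025 18 x [-0.007   0.0113] y [0.0184 0.0195 0.0209]
top along 0.035 37 x [-0.0091  0.0142] y [0.018  0.0206 0.0225]
top along 0.045 34 x [-0.0079  0.0127] y [0.0195 0.0216 0.0234]
top along 0.055 20 x [-0.0068  0.0134] y [0.0211 0.0225 0.0234]
```

Call:
{"op": "apply_moves", "data": {"targets": [[-0.006,-0.0027,0.05,0,0,0,1],[0,0,0.05,0,0,0,1],[0,0,0.05,0,0,0,1],[0,0,0.04,0,0,0,1],[0,0,0.04,0,0,0,1],[0,0,0,0,0,0,1]]}}

```text
clock: 11.05
ee_pos: [0.5114, -0.0198, 0.1456]
eef_rot: [145.2, 0.2, 93.0]
contact_force: [0.0, 0.0, -0.7]
width: 0.0234
finger_force: 25.0
```

Call:
{"op": "apply_moves", "data": {"targets": [[0,0,0.025,0,0,0,1],[0,0,0.025,0,0,0,1],[0,0,0.022,0,0,0,1],[0,0,0,0,0,0,1],[0,0,0,0,0,0,1]]}}

```text
clock: 11.68
ee_pos: [0.5241, -0.0195, 0.1296]
eef_rot: [145.1, 0.2, 93.0]
contact_force: [-0.2, -0.3, -0.4]
width: 0.024
finger_force: 25.0
```

```bash
python3 to.py .5249 -.0173 .1313 2.96 35; python3 -c "
from h import *
im=get_image('scene');cv2.imwrite('pics/p2.png',cv2.resize(im['image'][100:300,200:420,::-1],None,fx=3,fy=3))"
```

```text
clock 11.675 pos [ 0.5241 -0.0195  0.1296] rot [145.0658   0.2464  92.9913] F [-0.1758 -0.2712 -0.4281] w 0.024037014424090702
turn frac [-0.0002  0.0005  0.0005] minrows 0.024010298207823886
shift after turn frac [ 0.0071  0.0056 -0.0028] m [ 0.0021  0.0017 -0.0009] minrows 0.045606376953710934
shift before turn frac [ 0.0071  0.0056 -0.0029]
```

View pics/p2.png

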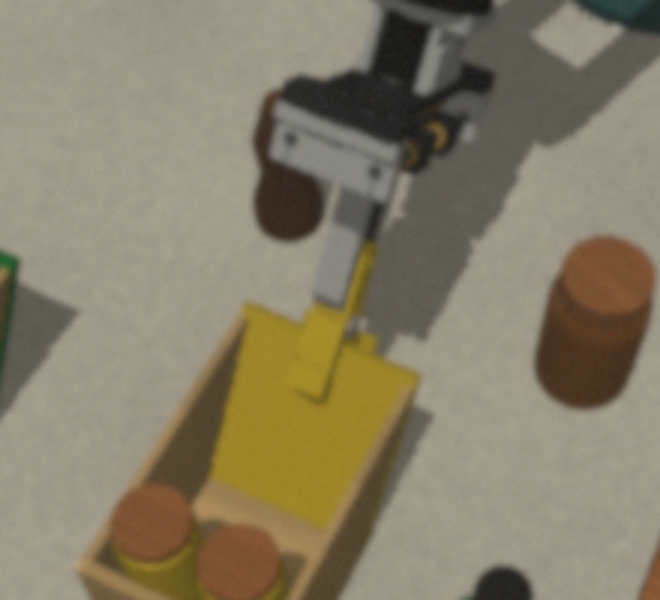

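Call:
{"op": "apply_moves", "data": {"targets": [[0.006,0.0055,-0.002,0,0,0,1],[0,0,0,0,0,0,1],[0,0,0,0,0,0,0.4],[0,0,0,0,0,0,0.2],[0,0,0,0,0,0,-1],[0,0,0,0,0,0,-1],[0,0,0,0,0,0,-1],[0,0,0,0,0,0,-1]]}}

```text
clock: 12.72
ee_pos: [0.525, -0.0177, 0.1311]
eef_rot: [145.1, 0.2, 93.0]
contact_force: [-0.2, 0.5, 0.3]
width: 0.074
finger_force: 0.0
```

```bash
cat > chk.py <<'E'
from geo import *
import sys
from scipy.spatial.transform import Rotation as R
col,ox,oy,w=sys.argv[1],float(sys.argv[2]),float(sys.argv[3]),float(sys.argv[4])
W=R.from_euler("z",w,degrees=True)*R.from_euler("y",-35,degrees=True)
for cam in("scene","top"):
    im=get_image(cam);P=cloud(im);hsv=cv2.cvtColor(im["image"],cv2.COLOR_RGB2HSV);h=hsv[...,0]
    m=((h>18)&(h<34) if col=="yellow" else (h>50)&(h<90))&(hsv[...,1]>100)
    L=W.inv().apply(P[m]-[ox,oy,.11]);L=L[(abs(L[:,0])<.04)&(abs(L[:,1])<.05)&(abs(L[:,2])<.09)]
    for a in np.arange(-.05,.08,.01):
        k=(L[:,2]>=a)&(L[:,2]<a+.01)&((L[:,0]>.009)|(L[:,2]>.004)|(L[:,0]<-.01))
        if k.sum()>3: print(cam,"zwall",round(a+.005,3),k.sum(),"x",np.percentile(L[k,0],[5,50,95]),"y",np.percentile(L[k,1],[5,95]))
    print(cam,"zmax",L[:,2].max())
E
python3 to.py .5249 -.0173 .1313 2.96 35; python3 chk.py yellow .5398 -.0165 2.96
```

```text
clock 12.725 pos [ 0.525  -0.0177  0.1311] rot [145.0634   0.2488  92.9875] F [-0.2119  0.5164  0.3075] w 0.074015440895377
turn frac [-0.0002  0.0005  0.0005] minrows 0.024130928364509276
shift after turn frac [ 0.0013  0.0001 -0.0008] m [ 0.0004  0.     -0.0003] minrows 0.0073091555215074825
shift before turn frac [ 0.0013  0.0001 -0.0008]
scene zwall -0.025 61 x [0.0133 0.0154 0.0172] y [-0.0108  0.0111]
scene zwall -0.015 68 x [0.0132 0.0154 0.0173] y [-0.0113  0.0114]
scene zwall -0.005 88 x [-0.0171  0.0152  0.0173] y [-0.0111  0.0216]
scene zwall 0.005 82 x [-0.0174  0.0152  0.0173] y [-0.0106  0.0207]
scene zwall 0.015 48 x [0.0084 0.0156 0.0173] y [-0.0099  0.0116]
scene zwall 0.025 55 x [-0.0098  0.0121  0.0155] y [0.0023 0.0117]
scene zwall 0.035 53 x [-0.0131  0.0122  0.0165] y [0.0036 0.0117]
scene zwall 0.045 52 x [-0.0138  0.0144  0.0175] y [0.0035 0.0119]
scene zwall 0.055 74 x [-0.0368 -0.0119  0.0189] y [-0.0039  0.0113]
scene zwall 0.065 52 x [-0.0162 -0.0128  0.0198] y [-0.0035  0.0115]
scene zmax 0.06539044994598317
top zwall -0.025 7 x [0.0142 0.0167 0.0172] y [0.0073 0.0138]
top zwall 0.005 4 x [0.0008 0.0011 0.0028] y [0.0398 0.0486]
top zwall 0.055 28 x [-0.0158 -0.0115 -0.0091] y [-0.0076  0.0068]
top zwall 0.065 30 x [-0.0164 -0.0142 -0.0114] y [-0.0085  0.0076]
top zmax 0.06670455274524009
```

Call:
{"op": "apply_moves", "data": {"targets": [[0,0,-0.05,0,0,0,-1],[0,0,-0.1,0,0,0,-1],[0,0,-0.15,0,0,0,-1],[0,0,-0.15,0,0,0,-1],[0,0,-0.1,0,0,0,-1],[0,0,0,0,0,0,-1],[0,0,0,0,0,0,-1]]}}

```text
clock: 13.7
ee_pos: [0.4305, -0.022, 0.2647]
eef_rot: [145.2, 0.2, 93.0]
contact_force: [0.2, 0.1, -0.2]
width: 0.0942
finger_force: 0.0
```

```bash
python3 to.py .5083 .265 .26 4.5 0; python3 chk.py yellow .5398 -.0165 2.96 | grep -E "max|45|15"
```

```text
clock 13.7 pos [ 0.4305 -0.022   0.2647] rot [145.1793   0.2047  92.9805] F [ 0.1544  0.0557 -0.2143] w 0.09416151116884772
turn frac [ 0.0967  0.0018 -0.0039] minrows 3.257070146740601
shift after turn frac [0.9333 0.3334 0.0156] m [0.28   0.1    0.0047] minrows 4.757527158457365
shift before turn frac [0.9418 0.2463 0.1862]
scene zwall -0.025 64 x [0.0138 0.0156 0.0173] y [-0.0112  0.0111]
scene zwall -0.015 66 x [0.0132 0.0154 0.0176] y [-0.0109  0.0111]
scene zwall -0.005 95 x [-0.0181  0.0146  0.0177] y [-0.0115  0.0214]
scene zwall 0.005 76 x [-0.0175  0.0155  0.0178] y [-0.0106  0.0206]
scene zwall 0.015 80 x [0.0099 0.0152 0.0172] y [-0.0102  0.0113]
scene zwall 0.025 81 x [-0.0091  0.0131  0.0158] y [-0.0089  0.0114]
scene zwall 0.045 83 x [-0.0126  0.0161  0.0182] y [-0.0094  0.0116]
scene zwall 0.065 84 x [-0.0152  0.0155  0.0204] y [-0.0091  0.0112]
scene zmax 0.06525974703283796
top zwall -0.025 30 x [-0.0162  0.0158  0.0179] y [-0.0191  0.0199]
top zwall -0.015 42 x [-0.0155  0.016   0.0186] y [-0.0212  0.0235]
top zwall 0.015 29 x [0.0132 0.0163 0.0187] y [-0.0067  0.0122]
top zwall 0.035 50 x [-0.0097 -0.0073  0.0168] y [-0.0091  0.0115]
top zwall 0.045 52 x [-0.012  -0.0085  0.0183] y [-0.0081  0.012 ]
top zwall 0.065 71 x [-0.0158  0.0158  0.0207] y [-0.0077  0.0133]
top zmax 0.07097366858050926
```

Call:
{"op": "apply_moves", "data": {"targets": [[0,0,0,0.0193,0.0004,-0.0008,-1],[0,0,0,0.0193,0.0004,-0.0008,-1],[0,0,0,0.0193,0.0004,-0.0008,-1],[0,0,0,0.0193,0.0004,-0.0008,-1],[0,0,0,0.0193,0.0004,-0.0008,-1],[0,0,0,0,0,0,-1]]}}

```text
clock: 14.55
ee_pos: [0.4318, -0.0215, 0.2631]
eef_rot: [-179.9, -0.1, 94.6]
contact_force: [-0.6, 1.1, 0.7]
width: 0.0941
finger_force: 0.0
```

Call:
{"op": "apply_moves", "data": {"targets": [[0.1333,0.0476,0.0022,0,0,0,-1],[0.1333,0.0476,0.0022,0,0,0,-1],[0.1333,0.0476,0.0022,0,0,0,-1],[0.1333,0.0476,0.0022,0,0,0,-1],[0.1333,0.0476,0.0022,0,0,0,-1],[0.1333,0.0476,0.0022,0,0,0,-1],[0.1333,0.0476,0.0022,0,0,0,-1],[0,0,0,0,0,0,-1]]}}

```text
clock: 15.55
ee_pos: [0.5073, 0.2669, 0.2603]
eef_rot: [179.9, -0.0, 94.8]
contact_force: [0.8, -0.1, -0.4]
width: 0.0941
finger_force: 0.0
```

```bash
python3 to.py .5083 .265 .136 4.5 0
```

```text
clock 15.55 pos [0.5073 0.2669 0.2603] rot [179.9091  -0.021   94.7597] F [ 0.767  -0.0613 -0.3647] w 0.09406667732303348
turn frac [ 0.0003 -0.0001  0.0007] minrows 0.025787618743738933
shift after turn frac [-0.0067  0.0029  0.4144] m [-0.002   0.0009  0.1243] minrows 1.9892084406980015
shift before turn frac [-0.0068  0.0022  0.4144]
```

Call:
{"op": "apply_moves", "data": {"targets": [[-0.003,0.0025,0.104,0,0,0,-1],[0,0,0.104,0,0,0,-1],[0,0,0.104,0,0,0,-1],[0,0,0.1,0,0,0,-1],[0,0,0,0,0,0,-1],[0,0,0,0,0,0,-1]]}}

```text
clock: 16.3
ee_pos: [0.5096, 0.2637, 0.1399]
eef_rot: [179.7, -0.0, 94.5]
contact_force: [0.7, -0.3, 0.4]
width: 0.0939
finger_force: 0.0
```

Call:
{"op": "apply_moves", "data": {"targets": [[0,0,0,0,0,0,1],[0,0,0,0,0,0,1],[0,0,0,0,0,0,1],[0,0,0,0,0,0,1],[0,0,0,0,0,0,1],[0,0,0,0,0,0,1],[0,0,0,0,0,0,1],[0,0,0,0,0,0,1]], "force": 25}}

```text
clock: 17.3
ee_pos: [0.5092, 0.2641, 0.1381]
eef_rot: [179.8, 0.0, 94.6]
contact_force: [-0.2, -0.5, -0.7]
width: 0.024
finger_force: 25.0
```

```bash
python3 to.py .5083 .265 .136 4.5 0
```

```text
clock 17.3 pos [0.5092 0.2641 0.1381] rot [179.8419   0.0067  94.5542] F [-0.1717 -0.5187 -0.6566] w 0.023954122877467756
turn frac [0.0004 0.     0.0002] minrows 0.015631333125824046
shift after turn frac [ 0.0031 -0.0026  0.0069] m [ 0.0009 -0.0008  0.0021] minrows 0.03846912943110995
shift before turn frac [ 0.0031 -0.0026  0.0069]
```

Call:
{"op": "apply_moves", "data": {"targets": [[0,0,-0.03,0,0,0,1],[0,0,-0.05,0,0,0,1],[0,0,-0.09,0,0,0,1],[0,0,-0.1,0,0,0,1],[0,0,-0.1,0,0,0,1],[0,0,-0.1,0,0,0,1],[0,0,-0.09,0,0,0,1],[0,0,0,0,0,0,1]]}}

```text
clock: 18.3
ee_pos: [0.5097, 0.2646, 0.3107]
eef_rot: [179.4, -0.1, 94.6]
contact_force: [0.5, 0.3, -1.2]
width: 0.0236
finger_force: 25.0
```

Call:
{"op": "apply_moves", "data": {"targets": [[0,0,0,-0.0193,-0.0004,0.0012,1],[0,0,0,-0.0193,-0.0004,0.0012,1],[0,0,0,-0.0193,-0.0004,0.0012,1],[0,0,0,-0.0193,-0.0004,0.0012,1],[0,0,0,-0.0193,-0.0004,0.0012,1],[0,0,0,0,0,0,1],[0,0,0,0,0,0,1]]}}

```text
clock: 19.18
ee_pos: [0.5089, 0.2642, 0.3066]
eef_rot: [145.1, 0.0, 92.3]
contact_force: [0.1, -0.2, -0.9]
width: 0.024
finger_force: 25.0
```

```bash
python3 to.py .520 -.278 .29 1.5 35
```

```text
clock 19.175 pos [0.5089 0.2642 0.3066] rot [145.1327   0.0296  92.3186] F [ 0.1462 -0.165  -0.9024] w 0.024011024344357212
turn frac [-0.0004 -0.0012  0.0019] minrows 0.077553730432707
shift after turn frac [-1.8077 -0.0402  0.0392] m [-0.5423 -0.0121  0.0118] minrows 8.681316264920989
shift before turn frac [-1.8074 -0.0619  0.0253]
```

Call:
{"op": "apply_moves", "data": {"targets": [[0,0,0,-0.0004,-0.0012,0.0019,1],[-0.1507,-0.0034,0.0033,0,0,0,1],[-0.1507,-0.0034,0.0033,0,0,0,1],[-0.1507,-0.0034,0.0033,0,0,0,1],[-0.1507,-0.0034,0.0033,0,0,0,1],[-0.1507,-0.0034,0.0033,0,0,0,1],[-0.1507,-0.0034,0.0033,0,0,0,1]]}}

```text
clock: 20.05
ee_pos: [0.5148, -0.0092, 0.2992]
eef_rot: [144.9, 0.0, 91.4]
contact_force: [0.8, 0.5, -1.4]
width: 0.0238
finger_force: 25.0
```

Call:
{"op": "apply_moves", "data": {"targets": [[-0.1507,-0.0034,0.0033,0,0,0,1],[-0.1507,-0.0034,0.0033,0,0,0,1],[-0.1507,-0.0034,0.0033,0,0,0,1],[-0.1507,-0.0034,0.0033,0,0,0,1],[-0.1507,-0.0034,0.0033,0,0,0,1],[-0.1507,-0.0034,0.0033,0,0,0,1],[0,0,0,0,0,0,1],[0,0,0,0,0,0,1]]}}

```text
clock: 21.05
ee_pos: [0.5199, -0.2789, 0.2897]
eef_rot: [145.0, -0.0, 91.5]
contact_force: [1.1, 0.9, -0.6]
width: 0.0234
finger_force: 25.0
```

```bash
python3 to.py .5203 -.2778 .2067 1.5 35
```

```text
clock 21.05 pos [ 0.5199 -0.2789  0.2897] rot [144.9538  -0.037   91.4628] F [ 1.0671  0.871  -0.6226] w 0.023447853136441373
turn frac [ 0.0001 -0.     -0.0001] minrows 0.00653060902859474
shift after turn frac [ 0.0037 -0.1575  0.2274] m [ 0.0011 -0.0472  0.0682] minrows 1.327755280327273
shift before turn frac [ 0.0035 -0.1577  0.2272]
```

Call:
{"op": "apply_moves", "data": {"targets": [[0.0035,-0.052,0.076,0,0,0,1],[0,-0.052,0.076,0,0,0,1],[0,-0.053,0.075,0,0,0,1],[0,0,0,0,0,0,1],[0,0,0,0,0,0,1],[0,0,0,0,0,0,1]]}}

```text
clock: 21.8
ee_pos: [0.5211, -0.2775, 0.2092]
eef_rot: [144.8, 0.2, 91.5]
contact_force: [-0.5, -0.1, 0.3]
width: 0.0234
finger_force: 25.0
```

```bash
python3 to.py .5719 -.2764 .1329 1.5 35;python3 - <<'E'
from geo import *
from scipy.spatial.transform import Rotation as R
o=get_obs();C=R.from_euler("xyz",o["eef_rot"],degrees=True)
im=get_image("scene");P=cloud(im);hsv=cv2.cvtColor(im["image"],cv2.COLOR_RGB2HSV);h=hsv[...,0]
m=(h>50)&(h<90)&(hsv[...,1]>100)&(P[...,2]>.12)
L=C.inv().apply(P[m]-o["ee_pos"]);L=L[(abs(L)<.09).all(1)]
for a in np.arange(-.04,.065,.01):
    k=(L[:,2]>=a)&(L[:,2]<a+.01)
    if k.sum()>3: print("along",round(a+.005,3),k.sum(),"x",np.percentile(L[k,0],[5,95]),"y",np.percentile(L[k,1],[5,50,95]))
cv2.imwrite('pics/p3.png',cv2.resize(im['image'][80:300,70:290,::-1],None,fx=2.5,fy=2.5))
E
```

```text
clock 21.8 pos [ 0.5211 -0.2775  0.2092] rot [144.7833   0.1502  91.53  ] F [-0.4984 -0.1446  0.2617] w 0.0234400239091842
turn frac [0.0006 0.0003 0.0003] minrows 0.02480165352951313
shift after turn frac [-0.0006 -0.0073  0.3055] m [-0.0002 -0.0022  0.0917] minrows 1.4669309338456875
shift before turn frac [-0.     -0.0084  0.3055]
along -0.035 53 x [-0.0025  0.0133] y [-0.0106 -0.0062  0.0116]
along -0.025 54 x [0.0046 0.014 ] y [-0.0083 -0.0057  0.0123]
along -0.015 51 x [0.0049 0.0136] y [-0.0077 -0.005   0.0123]
along -0.005 52 x [0.0049 0.0134] y [-0.0084 -0.0051  0.012 ]
along 0.005 83 x [-0.0052  0.013 ] y [-0.008   0.0108  0.0142]
along 0.015 69 x [-0.0065  0.0128] y [0.0125 0.0151 0.0172]
along 0.025 86 x [-0.0059  0.0211] y [-0.0177  0.016   0.019 ]
along 0.035 142 x [-0.0056  0.0223] y [-0.0202 -0.0125  0.0194]
along 0.045 172 x [-0.0048  0.0206] y [-0.0222 -0.0085  0.0212]
along 0.055 93 x [-0.0045  0.022 ] y [-0.0236 -0.0094  0.0223]
```

View pics/p3.png

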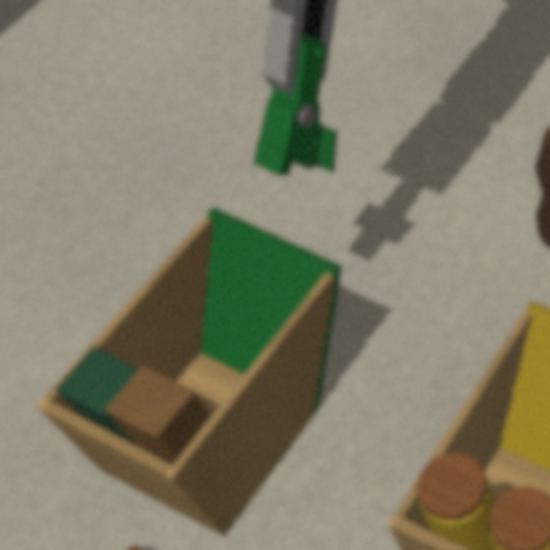

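Call:
{"op": "apply_moves", "data": {"targets": [[-0.006,-0.005,0.05,0,0,0,1],[0,0,0.05,0,0,0,1],[0,0,0.05,0,0,0,1],[0,0,0.04,0,0,0,1],[0,0,0.04,0,0,0,1],[0,0,0,0,0,0,1]]}}

```text
clock: 22.6
ee_pos: [0.5588, -0.2773, 0.1478]
eef_rot: [145.0, -0.1, 91.5]
contact_force: [0.1, 0.3, -0.8]
width: 0.0237
finger_force: 25.0
```

Call:
{"op": "apply_moves", "data": {"targets": [[0,0,0.025,0,0,0,1],[0,0,0.025,0,0,0,1],[0,0,0.022,0,0,0,1],[0,0,0,0,0,0,1],[0,0,0,0,0,0,1]]}}

```text
clock: 23.22
ee_pos: [0.5713, -0.2777, 0.1319]
eef_rot: [144.9, -0.0, 91.5]
contact_force: [-0.4, 0.0, -1.0]
width: 0.0234
finger_force: 25.0
```

```bash
python3 to.py .5719 -.2784 .1329 1.5 35; python3 chk.py green .588 -.276 1.5
```

```text
clock 23.225 pos [ 0.5713 -0.2777  0.1319] rot [144.9197  -0.0003  91.5035] F [-0.4004  0.03   -0.9987] w 0.023396795619061807
turn frac [ 0.0002 -0.      0.    ] minrows 0.007512502000589056
shift after turn frac [-0.0024  0.0037 -0.0016] m [-0.0007  0.0011 -0.0005] minrows 0.022290259358220665
shift before turn frac [-0.0024  0.0037 -0.0016]
scene zwall -0.025 72 x [0.0112 0.0193 0.0221] y [-0.0104  0.0125]
scene zwall -0.015 68 x [0.0112 0.0182 0.0207] y [-0.01    0.0126]
scene zwall -0.005 96 x [-0.0211  0.0152  0.0184] y [-0.0092  0.0194]
scene zwall 0.005 66 x [-0.008   0.0155  0.0176] y [-0.0106  0.0132]
scene zwall 0.015 71 x [-0.0088  0.0136  0.0159] y [-0.0078  0.0114]
scene zwall 0.025 58 x [-0.0092  0.0087  0.0116] y [-0.0062  0.0119]
scene zwall 0.035 44 x [-0.0091 -0.0062  0.0104] y [0.0031 0.0117]
scene zwall 0.045 43 x [-0.0104 -0.0076  0.0111] y [0.0027 0.0125]
scene zwall 0.055 47 x [-0.0104 -0.0069  0.0108] y [-0.001   0.0124]
scene zwall 0.065 35 x [-0.0115 -0.0073  0.0111] y [-0.0022  0.0117]
scene zmax 0.06485543656277563
top zwall -0.035 4 x [0.0149 0.0193 0.0209] y [-0.0028  0.0129]
top zwall -0.025 31 x [-0.0217  0.0212  0.0225] y [-0.0083  0.0159]
top zwall -0.015 51 x [-0.0207  0.0183  0.0223] y [-0.0063  0.0219]
top zwall -0.005 35 x [-0.0204  0.0174  0.0207] y [-0.0039  0.0245]
top zwall 0.005 41 x [-0.0186  0.0155  0.0197] y [-0.0008  0.0269]
top zwall 0.015 24 x [-0.0096  0.0155  0.0178] y [0.0011 0.0144]
top zwall 0.025 21 x [-0.0086  0.0104  0.0141] y [0.0079 0.0142]
top zwall 0.035 20 x [-0.0081 -0.0063  0.0105] y [-0.0003  0.0137]
top zwall 0.045 14 x [-0.0077 -0.0056  0.0123] y [0.0058 0.0138]
top zwall 0.055 14 x [-0.0075  0.0099  0.0119] y [0.0094 0.0141]
top zwall 0.065 8 x [0.0082 0.0098 0.0118] y [0.0087 0.0141]
top zmax 0.06755306810719876
```

Well seated and centred; release.

Call:
{"op": "apply_moves", "data": {"targets": [[0,0.0037,0,0,0,0,1],[0,0,0,0,0,0,1],[0,0,0,0,0,0,0.4],[0,0,0,0,0,0,0.2],[0,0,0,0,0,0,-1],[0,0,0,0,0,0,-1],[0,0,0,0,0,0,-1],[0,0,0,0,0,0,-1]]}}

```text
clock: 24.32
ee_pos: [0.5722, -0.2777, 0.1325]
eef_rot: [144.9, -0.0, 91.5]
contact_force: [0.3, -1.1, -1.4]
width: 0.0742
finger_force: 0.0
```

Call:
{"op": "apply_moves", "data": {"targets": [[0,0,-0.03,0,0,0,-1],[0,0,-0.08,0,0,0,-1],[0,0,-0.15,0,0,0,-1],[0,0,-0.15,0,0,0,-1],[0,0,-0.1,0,0,0,-1],[0,0,0,0,0,0,-1],[0,0,0,0,0,0,-1]]}}

```text
clock: 25.2
ee_pos: [0.4841, -0.2797, 0.2565]
eef_rot: [145.0, -0.1, 91.5]
contact_force: [-0.6, -0.2, -0.3]
width: 0.0939
finger_force: 0.0
```

```bash
python3 chk.py green .588 -.276 1.5; python3 chk.py yellow .5398 -.0165 2.96 | grep max; python3 -c "
from h import *
im=get_image('scene');save(im,'end')"
```

```text
scene zwall -0.025 61 x [0.0119 0.0153 0.0173] y [-0.011   0.0118]
scene zwall -0.015 63 x [0.0122 0.0155 0.0168] y [-0.0106  0.0119]
scene zwall -0.005 78 x [-0.0166  0.0142  0.017 ] y [-0.0092  0.021 ]
scene zwall 0.005 65 x [0.0098 0.0152 0.0172] y [-0.0102  0.0121]
scene zwall 0.015 63 x [0.0112 0.015  0.0166] y [-0.0082  0.0117]
scene zwall 0.025 82 x [-0.0098  0.0115  0.0146] y [-0.0063  0.0115]
scene zwall 0.035 85 x [-0.0112  0.013   0.0165] y [-0.0061  0.012 ]
scene zwall 0.045 98 x [-0.013   0.0144  0.0176] y [-0.0057  0.0118]
scene zwall 0.055 100 x [-0.0151  0.0142  0.0193] y [-0.0075  0.0121]
scene zwall 0.065 42 x [-0.0145  0.0156  0.0206] y [-0.0067  0.0116]
scene zmax 0.06431374116804227
top zwall -0.035 7 x [0.0111 0.0161 0.0165] y [-0.003   0.0136]
top zwall -0.025 28 x [-0.0167  0.0164  0.0182] y [-0.0076  0.0231]
top zwall -0.015 37 x [-0.0162  0.0161  0.0173] y [-0.0079  0.022 ]
top zwall -0.005 43 x [-0.0155  0.0159  0.0188] y [-0.0076  0.0256]
top zwall 0.005 37 x [-0.0162  0.0157  0.018 ] y [-0.0102  0.0295]
top zwall 0.015 38 x [-0.0096  0.0158  0.0175] y [-0.0068  0.0138]
top zwall 0.025 54 x [-0.0091  0.013   0.0174] y [-0.0079  0.0131]
top zwall 0.035 43 x [-0.0097 -0.0072  0.0164] y [-0.0074  0.0128]
top zwall 0.045 51 x [-0.0113 -0.0086  0.0183] y [-0.0063  0.0131]
top zwall 0.055 45 x [-0.0132 -0.0109  0.0201] y [-0.0071  0.0138]
top zwall 0.065 68 x [-0.0151  0.0156  0.0202] y [-0.0068  0.0136]
top zmax 0.06945256608657792
scene zmax 0.06552035224124035
top zmax 0.0710691780110456
```

View pics/end.png

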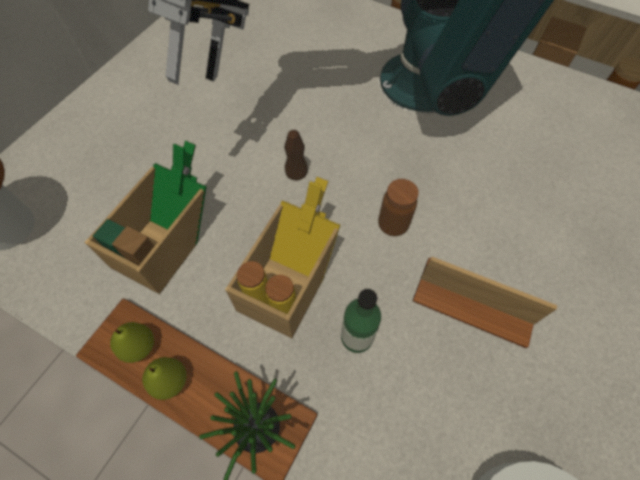

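Both clips sit square on their crates (green around (183,170), yellow around (313,205)). The bottle, jar and mill have not moved, and the arm is clear.

```bash
python3 -c "
from plant import *
print(hand_in())"
```

```text
the job is handed in; nothing more can be done
None
```

Both clips are on the crate fronts of their own colour, pushed down to about 14 mm pin height near the middle of the rim, square and released; the bottle, jar and mill look unmoved, and the job was handed in at about 25 s on the robot's clock, with no verdict returned.

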